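# Index the tablet carousel in the dispensary drawer

### The arm

A 6-joint arm with a two-finger parallel gripper is mounted at the origin on the work surface. World frame = base frame: x ahead of the robot, y to its left, z up, the work surface at z = 0. Lengths are in mm, angles in rad, forces in N, time in s.
With the tool pointing down it reaches from about 300 to 775 mm from the base axis. Payload 14.6 kg.
Tool frame: the origin (TCP) lies between the finger pads; the fingertips stand 11 mm ahead of it and the grasp point (between the pads) lies 8 mm behind it; z points along the fingers, y is the line along which they close (so a half turn about z gives the same grasp; the last joint's range is limited). The gripper opens to 94 mm and grips with 3 to 60 N. Pads are 16 mm wide; open, the fingers measure 119 mm over their backs; the gripper's body (75 mm by 177 mm) begins 78 mm behind the grasp point.
Start: joints at [-1.293, 0.3, 1.521, -0, 1.321, -0.067], TCP at [185.897, -517.621, 178.346] pointing down, gripper open.
Joint ranges: [-3.03, 3.03], [-0.79, 2.21], [0.23, 2.52], [-1.04, 4.18], [0, 3.07], [-2.55, 2.55]. Speed limits (rad/s): [2.22, 2.22, 2.57, 3.14, 3.14, 3.14].

### API

Orientations are given as [roll, pitch, yaw] about the fixed x, y, z axes, in that order (R = Rz(yaw) Ry(pitch) Rx(roll)).
In Python, from cell import manip gives the robot as it stands. The module is installed in compiled form; this text tells all that it offers.
- The arm moves only by the tool arm_command, never from a script. Its argument "rows" is one flat list of numbers, 5 for each row, row after row: the shift along the world's x, y, z in mm, then the turn about the world's z in degrees, then the finger opening in mm, from 0 to 94. In form: [dx, dy, dz, twist, jaw, dx, dy, dz, twist, jaw, ...]. A call has 1 to 5 rows; each row shifts and turns the commanded pose from where the row before left it; what a row does not reach is not made up. A row lasts 1/8 s, in which the tool goes at most 62.5 mm and 10.7 degrees, less where a joint would pass 70% of its speed; a pose out of reach is approached as far as the arm can. A call is refused whole if a number of a shift passes 62.5 or a number of a turn 10.7, either way. A call with a gripper value outside its range is refused whole. The fingers move at their own pace and stop on an object; "newtons" is the grip in N (left out, the last holds). Time passes only in rows, so rows that do not move let the fingers close. It gives the time, the measured TCP pose, the force and the opening at its end, in the units of the state.
- manip.read_state(): the state, without advancing time (a new reading comes with each control period).
- manip.camera(name): name is "scene" or "top" or "wrist"; returns a dict with "image" (480x640x3 uint8, blue, green, red), "z_map" (480x640 float32, mm along the optical axis (not along the pixel's ray), 0 where there is no reading), "fx", "fy", "cx", "cy" (pixels), "pose" (4x4, takes a point from camera to world coordinates). Camera axes: x right, y down, z forward; pixel columns grow to the right and rows downward; lengths in mm; the calibration is good to about 2 mm. A picture is of the moment at which its call begins.
- manip.sign_off(): hands the job in, once; it reports no verdict.
The state is a dict: "clock": time; "joints": joint angles; "qd": joint speeds; "effort": joint torques, N m; "eef_pos": TCP position; "eef_rot": TCP orientation; "wrist_force": force on the tool from outside, world axes, zero at the start; "moment": the same for the moment, N m; "finger_gap": finger opening in mm.
Only numpy, scipy, OpenCV 4.12 (cv2) and the standard library are available. Lean on these libraries where they do the work, as an engineer would, in place of code of your own. Each camera call takes 0.05 s, during which the arm holds its last target. There are 200 camera calls.

### The job

Pull the wide upper drawer of the counter-top unit fully open by its bar handle, then take the black knob of the tablet carousel inside it and turn it clockwise, counting the clicks, to the third stop from home, without letting it run on to the fourth. Finish there still gripping the knob, holding it steady at the third stop with the drawer open, and leave the bottle, jars, carton, cup and bowl around it where they are.

Things in the scene. Friction and masses are not known exactly. Their poses are not given: they have to be found in the camera images.
- cabinet: the fixed drawer unit on the counter, light grey, 260 mm deep, 250 mm wide, 190 mm high; origin at the foot of the middle of its front face, +x points into the unit (away from the drawer's opening direction), z up; its place and yaw vary. A brown pack and an amber bottle are fixed on its top, from 90 mm behind the front edge back, up to 290 mm above the table
- drawer (a joint): travel of the unit's one real drawer (the wide upper one; the two small lower fronts are dummies): 0 shut, 0.18 m fully open against its end stop; it slides out along the unit's -x; about 3 N of friction plus 6 N per m/s, stays where it is left. Starts shut or up to 15 mm open
- drawer_handle (a point): middle of the drawer's steel bar handle: a round bar 11 mm in diameter, 120 mm long, level, along the unit's y axis, its centre 45 mm in front of the drawer's front panel (39 mm free gap behind it, two posts 54 mm either side of the middle), 150 mm above the table and 40 mm below the unit's top; moves with the drawer
- knob_grip (a point): grip point of the black indexing knob in the drawer, on its upright axis, 154 mm above the table, 13 mm below the top of its bar. The bar is 46 mm long, 14 mm thick, free for 36 mm of height, its length along this point's x axis (the unit's x at joint value 0), pointer end to -x. A 48 mm hub disc lies 23 mm below this point. The axis is 145 mm behind the handle bar
- carousel (a point): white round tablet carousel housing that carries the knob, 128 mm across, 19 mm high, with low steel pins at the stops; this point is under its centre, on the knob's axis. Drawer front panel (15 mm thick, top 176 mm above the table) 85 mm in front of the axis; side walls 100 mm either side, top 134 mm. With the drawer fully open the axis is 95 mm in front of the unit's face
- knob (a joint): angle of the indexing knob, rad: 0 at its home stop, where it starts; grows as it turns clockwise seen from above. Click stops every 24 degrees (0.4189 rad): first 0.4189, second 0.8378, third 1.2566, fourth 1.6755, fifth 2.0944, with an end stop just past the fifth and just before home. Leaving a stop it resists, most (about 0.13 N m) a quarter of the way to the next, balances half way, then pulls itself into the next stop
- jar: white plastic jar, 52 mm across, 85 mm tall, standing on the table to the left of the drawer's path; a bystander; origin at the centre of its underside
- spray: white bottle, 64 mm across, 160 mm tall, on the table left of the unit; a bystander; origin at the centre of its underside
- carton: white paper carton 110 x 60 x 45 mm on the table to the right of the drawer's path; a bystander; origin at the centre of its underside
- mortar: white ceramic mortar bowl, 96 mm across, 60 mm tall, on the table right of the unit; a bystander; origin at the centre of its underside
- cup: white plastic measuring cup, 60 mm across, 50 mm tall, on the table nearer the robot, to the left of the drawer's path; a bystander; origin at the centre of its underside
- ointment: small white jar, 46 mm across, 35 mm tall, on the table nearer the robot, to the right of the drawer's path; a bystander; origin at the centre of its underside

How it is judged (in metres and radians):
On the way, in this order (a step that is already met when the one before it is completed fails the run):
1. the drawer is pulled fully open (at least 165 of 180 mm) with the knob still at home (value of joint drawer above 0.165 m and value of joint knob below 0.2 rad), for 0.2 s.
2. the gripped knob is turned past its first click (value of joint knob above 0.3 rad and contact force between the fingers and knob above 2 N), for 0.05 s.
3. the knob stands at the third stop, in the fingers (value of joint knob between 1.1366 and 1.3766 rad and contact force between the fingers and knob above 2 N), for 0.3 s.
At the end, for the whole second after the job is handed in: The knob is at the third stop (1.257 rad, within 0.12 rad), still, gripped by the fingers (more than 2 N), and the drawer is still open by more than 155 mm (all of step 3 and velocity of joint knob between -0.1 and 0.1 rad/s and value of joint drawer above 0.155 m); the arm keeps its last pose, push and grip.
It fails at once if the knob is run on towards the fourth stop (more than 0.3 rad past the third) (value of joint knob above 1.5566 rad).
It fails at once if a bystander is shifted by more than 40 mm or knocked over (distance of any of jar, spray, carton, mortar, cup, ointment from where it was at the start of the episode above 0.04 m or angle between any of jar, spray, carton, mortar, cup, ointment's own z axis and vertical above 0.6 rad).
It also fails if it takes over 51 s, if anything falls off the work surface, if the arm or the gripper's body presses on something with over 40 N, if the wrist force passes 120 N, or if a joint passes its speed limit or range.

## Working session

There is one attempt and no reset: what is moved stays moved. The work goes in short steps, Python scripts to look and compute and a tool call to move; the robot and the scene stay as the last step left them, time stands still between calls to the robot, and variables do not carry over. Pictures are saved under pics/ and viewed, on a budget of 10 in all, crops included, one or two more only if the job needs it, and the job is handed in when it is done.

Besides the shell and the picture viewer there is one more tool, called after ">>>" by a JSON object that holds its "fn" and its "kwargs". arm_command: Moves the arm, as the interface text tells. Its arguments: {"type":"object","properties":{"rows":{"type":"array","items":{"type":"number"}},"newtons":{"type":"number"}},"required":["rows"]}

```bash
mkdir -p pics; python3 - <<'E'
from cell import manip
import cv2,numpy as np
s=manip.read_state();print(s)
for n in("scene","top"):
    c=manip.camera(n);cv2.imwrite(f"pics/{n}0.png",c["image"]);np.savez(f"{n}0.npz",**c)
    print(n,c["fx"],c["cx"],c["cy"],np.round(c["pose"],3).tolist())
E
```

```text
{'clock': 0.0, 'joints': array([-1.29259144e+00,  3.00433743e-01,  1.52158449e+00, -8.54125439e-06,
        1.32070424e+00, -6.65889498e-02]), 'qd': array([-0.0003848 ,  0.00016682,  0.00068086,  0.00101925,  0.00047647,
        0.00082071]), 'effort': array([-2.45291681e-03, -5.31799829e+01, -3.52734232e+01,  7.06996978e-02,
        2.44003697e-02, -9.76359252e-05]), 'eef_pos': array([ 185.82066395, -517.34449191,  177.80539875]), 'eef_rot': array([-3.14046478e+00, -6.69234427e-05,  3.44795920e-01]), 'wrist_force': array([0.56129533, 0.40779322, 0.1594358 ]), 'moment': array([ 0.05086862, -0.04309468, -0.0406963 ]), 'finger_gap': 94.26186740180532}
scene 435.2003639951597 320.0270340096311 240.0329749147095 [[0.715, 0.589, -0.376, 902.805], [0.698, -0.591, 0.403, -317.376], [0.015, -0.551, -0.834, 854.021], [0.0, 0.0, 0.0, 1.0]]
top 514.3583627628688 331.62987969855845 245.60486209480922 [[0.023, -0.985, 0.17, 350.571], [-1.0, -0.022, 0.011, 19.312], [-0.007, -0.17, -0.985, 1264.059], [0.0, 0.0, 0.0, 1.0]]
```

View pics/top0.png

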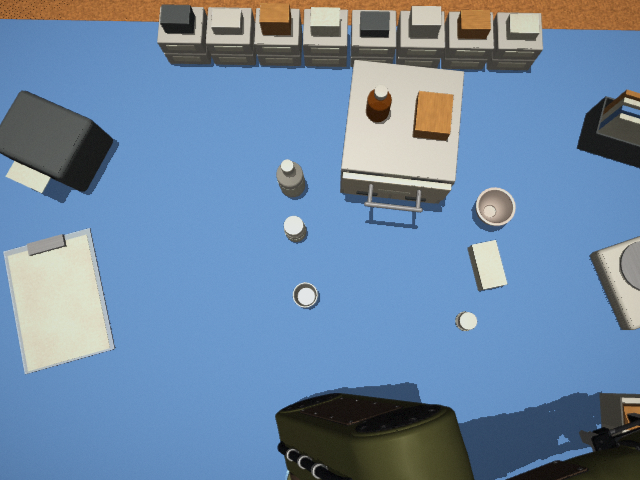

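View pics/scene0.png

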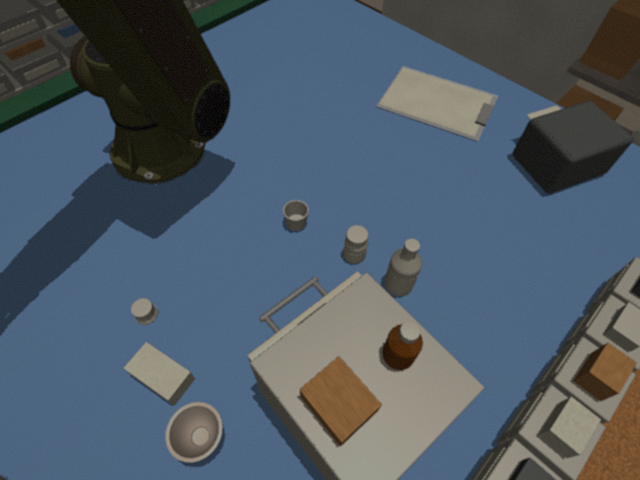

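The top view shows the handle bar from about (366,205) to (421,210) and the cabinet top around (343–463, 62–185). Bystanders flank the drawer's path on both sides. In the scene view the bar runs from (265,318) to (315,281).

```bash
cat > h.py <<'E'
import numpy as np,cv2
def cloud(c):
    v,u=np.mgrid[0:480,0:640];z=c["z_map"].astype(float)
    p=np.stack([(u-c["cx"])/c["fx"]*z,(v-c["cy"])/c["fy"]*z,z],-1)
    P=p@c["pose"][:3,:3].T+c["pose"][:3,3];P[z==0]=np.nan
    return P
E
python3 - <<'E'
from h import *
for n,box in(("top",(330,470,50,225)),("scene",(230,500,250,480))):
    c=np.load(n+"0.npz");P=cloud(c)
    m=np.zeros((480,640),bool);m[box[2]:box[3],box[0]:box[1]]=1
    t=m&(abs(P[...,2]-190)<6)
    r=cv2.minAreaRect(P[t][:,:2].astype(np.float32));print(n,t.sum(),r,cv2.boxPoints(r).round(1).tolist(),np.median(P[t][:,2]))
    h=m&(P[...,2]>140)&(P[...,2]<163)
    ctr,ax=np.array(r[0]),None
    b=cv2.boxPoints(r); e=[b[(i+1)%4]-b[i] for i in range(2)]
    ax=max(e,key=lambda q:abs(q[0]));ax=ax/np.linalg.norm(ax)*np.sign(ax[0])
    d=(P[...,:2]-ctr)@ax; l=(P[...,:2]-ctr)@np.array([-ax[1],ax[0]])
    print("yaw",np.degrees(np.arctan2(ax[1],ax[0])))
    g=h&(d<-150)&(d>-215)
    print(g.sum(),"d pct",np.percentile(d[g],[2,10,50,90,98]),"l",np.percentile(l[g],[1,50,99]),P[g].mean(0))
    bb=g&(d<np.percentile(d[g],5)+10)&(P[...,2]>150)
    print("bar",P[bb].mean(0),d[bb].min(),d[bb].max(),l[bb].min(),l[bb].max(), np.polyfit(P[bb][:,1],P[bb][:,0],1),P[bb][:,2].max())
    for k,(u,v) in dict(spray=(288,165),jar=(294,222),cup=(306,290),carton=(486,265),mortar=(494,208),oint=(467,321)).items():
        if n=="top":print(k,P[v,u].round())
E
```

```text
top 10095 ((824.4063110351562, -121.032470703125), (250.4726104736328, 264.06134033203125), 84.60321807861328) [[681.2000122070312, -233.3000030517578], [944.0999755859375, -258.1000061035156], [967.5999755859375, -8.800000190734863], [704.7000122070312, 16.100000381469727]] 190.22602074633141
yaw -5.396781
428 d pct [-196.43128602 -195.42345266 -189.30513249 -161.43257745 -152.27779556] l [-61.87832954   0.41627033  62.55931142] [ 641.29175092 -102.94811792  154.40480359]
bar [ 633.45078745 -102.67638425  154.58857887] -197.38059909342334 -185.96900669148746 -64.80116594138805 65.02329422512962 [9.58732463e-02 6.43294706e+02] 161.60600765528284
spray [722. 133. 161.]
jar [608. 121.  86.]
cup [456.  93.   5.]
carton [ 523. -338.   43.]
mortar [ 672. -372.    7.]
oint [ 389. -292.   32.]
scene 22152 ((823.9470825195312, -122.12872314453125), (250.0988006591797, 260.9820861816406), 84.587890625) [[682.2000122070312, -234.3000030517578], [942.0999755859375, -258.8999938964844], [965.7000122070312, -9.899999618530273], [705.7999877929688, 14.699999809265137]] 189.6486700350523
yaw -5.412109
628 d pct [-194.83957838 -192.56536764 -186.60341912 -162.97633538 -155.00415635] l [-62.72703981  -4.85069122  61.21385815] [ 641.87198434 -107.58486425  153.77532938]
bar [ 635.35714873 -107.14160255  154.0807343 ] -195.71270111622434 -184.09195397988202 -64.82858543814343 63.99149417577011 [9.36519877e-02 6.45391173e+02] 158.3453799012649
```

>>> {"fn": "arm_command", "kwargs": {"rows": [37, 34, 6, 5.4, 36, 37, 34, 6, 5.4, 36, 37, 34, 6, 5.4, 36, 37, 34, 6, 5.4, 36, 37, 34, 6, 5.4, 36], "newtons": 40}}

```text
clock: 0.72
eef_pos: [371.8, -346.3, 208.3]
eef_rot: [-3.141, -0.0, 0.819]
wrist_force: [0.5, -0.9, -0.1]
finger_gap: 47.6
```

>>> {"fn": "arm_command", "kwargs": {"rows": [37, 35, 6, 5.4, 36, 37, 35, 6, 5.4, 36, 37, 35, 0, 5.4, 36, 37, 35, 0, 5.4, 36, 37, 35, 0, 5.4, 36]}}

```text
clock: 1.35
eef_pos: [556.9, -171.2, 220.1]
eef_rot: [-3.141, -0.0, 1.29]
wrist_force: [-0.6, -0.7, 0.8]
finger_gap: 35.8
```

>>> {"fn": "arm_command", "kwargs": {"rows": [37, 35, 0, 5.4, 36, 37, 35, 0, 5.4, 36, 0, 0, 0, 0, 36]}}

```text
clock: 1.72
eef_pos: [631.1, -100.1, 218.9]
eef_rot: [-3.14, -0.0, 1.48]
wrist_force: [-0.8, 0.4, 0.4]
finger_gap: 36.1
```

>>> {"fn": "arm_command", "kwargs": {"rows": [3.5, -3.5, -20, 0, 36, 0, 0, 0, 0, 36]}}

```text
clock: 1.98
eef_pos: [632.1, -107.2, 197.8]
eef_rot: [-3.138, -0.0, 1.474]
wrist_force: [-0.9, -0.3, -0.2]
finger_gap: 35.9
```

```bash
python3 - <<'E'
from h import *
from cell import manip
c=manip.camera("wrist");cv2.imwrite("pics/w1.png",c["image"])
print(manip.read_state()["eef_pos"])
P=cloud(c);z=P[...,2];g=(z>135)&(z<158)&(abs(P[...,0]-634)<25)&(abs(P[...,1]+103)<75)
print(g.sum(),P[g].mean(0),np.polyfit(P[g][:,1],P[g][:,0],1),np.percentile(P[g],[2,98],0))
E
```

```text
[ 632.47861872 -107.17111816  199.17660052]
2891 [ 636.39779714 -100.2674955   153.38707604] [7.26377100e-02 6.43680998e+02] [[ 624.82493701 -162.86159513  149.68260088]
 [ 655.80415941  -42.331382    155.51285946]]
```

View pics/w1.png

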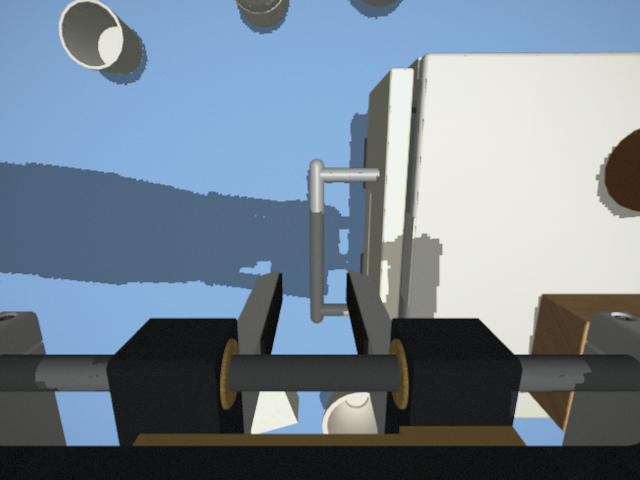

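The wrist view shows the bar (col 317, rows 160–318) roughly centred between the finger tips (280 and 348), with the rear finger clear of the front panel. Now I descend and grip.

>>> {"fn": "arm_command", "kwargs": {"rows": [2, 4, -20, 0, 36, 0, 0, -20, 0, 36, 0, 0, -16, 0, 36, 0, 0, 0, 0, 36]}}

```text
clock: 2.52
eef_pos: [634.8, -102.4, 143.5]
eef_rot: [-3.14, -0.0, 1.475]
wrist_force: [-0.1, 0.6, 0.3]
finger_gap: 36.2
```

>>> {"fn": "arm_command", "kwargs": {"rows": [0, 0, 0, 0, 0, 0, 0, 0, 0, 0, 0, 0, 0, 0, 0, 0, 0, 0, 0, 0]}}

```text
clock: 3.02
eef_pos: [635.5, -102.1, 144.5]
eef_rot: [3.141, 0.0, 1.476]
wrist_force: [-0.5, 0.9, 0.2]
finger_gap: 1.1
```

```bash
python3 - <<'E'
from h import *
from cell import manip
c=manip.camera("wrist");d=manip.camera("scene")
cv2.imwrite("pics/w2.png",np.hstack([cv2.resize(c["image"],(400,300)),cv2.resize(d["image"][240:400,200:413],(400,300))]))
print(manip.read_state())
E
```

```text
{'clock': 3.125, 'joints': array([-2.16236453e-01,  5.36285113e-01,  1.26889568e+00,  4.85208033e-06,
        1.33633184e+00, -1.21234505e-01]), 'qd': array([-5.38575986e-04,  1.25725132e-03,  2.82366737e-03,  8.20268220e-05,
       -6.40338812e-04, -9.56754528e-04]), 'effort': array([-2.65002906e-03, -6.64629078e+01, -3.55182946e+01,  6.98960270e-02,
        2.68573256e-02,  2.78783767e-05]), 'eef_pos': array([ 635.42224463, -102.10971955,  144.40168749]), 'eef_rot': array([3.14151265e+00, 4.99244474e-06, 1.47579325e+00]), 'wrist_force': array([ 0.61869085, -0.04671278, -0.27407376]), 'moment': array([-0.06978888, -0.09720634, -0.01788714]), 'finger_gap': 0.44728338354710423}
```

View pics/w2.png

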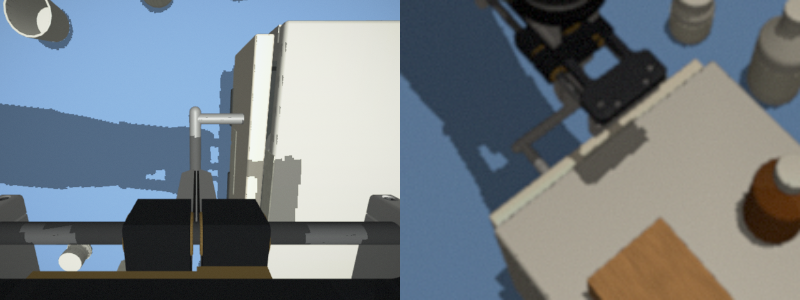

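```bash
python3 - <<'E'
from h import *
from cell import manip
c=manip.camera("wrist");s=manip.read_state();print(np.round(c["pose"],2).tolist(),c["fx"])
T=np.linalg.inv(c["pose"])
def pr(p):
    q=T[:3,:3]@p+T[:3,3];return (q[:2]/q[2]*c["fx"]+[c["cx"],c["cy"]]).round(),q[2].round()
e=s["eef_pos"]
for dz in(-11,0,8,30):print(dz,pr(e+[0,0,dz]))
P=cloud(c)
for r in range(165,300,12):
    print(r,[P[r,k].round(0).tolist() for k in (302,306,310,314,318,322)])
for n in("top","scene"):
    d=manip.camera(n);Q=cloud(d);z=Q[...,2];g=(z>145)&(z<161)&(abs(Q[...,0]-636)<14)&(abs(Q[...,1]+103)<75)
    print(n,g.sum(),Q[g].mean(0),np.percentile(Q[g],[2,98],0).round(1).tolist())
E
```

```text
[[1.0, -0.09, -0.02, 641.48], [-0.09, -0.96, -0.25, -29.16], [0.0, 0.25, -0.97, 350.01], [0.0, 0.0, 0.0, 1.0]] 340.0119041670446
-11 (array([315., 265.]), np.float64(228.0))
0 (array([315., 270.]), np.float64(217.0))
8 (array([315., 275.]), np.float64(210.0))
30 (array([315., 289.]), np.float64(188.0))
165 [[628.0, -40.0, -1.0], [632.0, -41.0, -0.0], [636.0, -41.0, -0.0], [640.0, -42.0, -1.0], [644.0, -42.0, -1.0], [649.0, -42.0, -1.0]]
177 [[627.0, -52.0, -2.0], [636.0, -42.0, 153.0], [638.0, -42.0, 155.0], [640.0, -43.0, 155.0], [643.0, -43.0, 153.0], [647.0, -54.0, -1.0]]
189 [[626.0, -65.0, -3.0], [635.0, -49.0, 154.0], [637.0, -49.0, 155.0], [640.0, -49.0, 154.0], [642.0, -50.0, 155.0], [644.0, -50.0, 154.0]]
201 [[625.0, -77.0, -1.0], [634.0, -56.0, 154.0], [637.0, -56.0, 155.0], [639.0, -57.0, 153.0], [641.0, -57.0, 153.0], [645.0, -79.0, -1.0]]
213 [[623.0, -89.0, -1.0], [634.0, -63.0, 154.0], [636.0, -63.0, 155.0], [638.0, -63.0, 154.0], [641.0, -64.0, 154.0], [644.0, -91.0, -1.0]]
225 [[622.0, -102.0, -0.0], [633.0, -70.0, 154.0], [635.0, -70.0, 154.0], [638.0, -70.0, 155.0
[... 403 characters left out ...]
5.0], [636.0, -93.0, 154.0], [638.0, -93.0, 153.0], [640.0, -143.0, -0.0]]
273 [[629.0, -92.0, 176.0], [631.0, -92.0, 176.0], [633.0, -92.0, 176.0], [635.0, -94.0, 172.0], [638.0, -92.0, 176.0], [640.0, -93.0, 176.0]]
285 [[630.0, -92.0, 194.0], [632.0, -92.0, 192.0], [634.0, -92.0, 194.0], [635.0, -94.0, 189.0], [638.0, -93.0, 193.0], [640.0, -93.0, 193.0]]
297 [[630.0, -92.0, 207.0], [632.0, -92.0, 208.0], [634.0, -94.0, 204.0], [635.0, -94.0, 204.0], [637.0, -92.0, 208.0], [639.0, -92.0, 208.0]]
top 18 [641.80016459 -42.66057647 154.11967784] [[635.6, -47.3, 151.1], [649.7, -38.5, 158.7]]
scene 289 [ 634.68633174 -138.68063386  153.71292351] [[625.9, -166.7, 149.4], [648.5, -98.8, 156.9]]
```

>>> {"fn": "arm_command", "kwargs": {"rows": [0, 0, 0, 0, 36, 0, 0, 0, 0, 36, 0, 0, 0, 0, 36]}}

```text
clock: 3.65
eef_pos: [635.4, -102.1, 144.3]
eef_rot: [3.142, -0.0, 1.476]
wrist_force: [0.5, -0.3, 0.6]
finger_gap: 27.3
```

```bash
python3 - <<'E'
from h import *
from cell import manip
s=manip.read_state();print(s["eef_pos"],s["wrist_force"],s["finger_gap"])
c=manip.camera("wrist");P=cloud(c)
cv2.imwrite("pics/w3.png",c["image"][150:480,200:440].repeat(1,0))
for r in range(236,300,4):
    print(r,[P[r,k].round(0).tolist() for k in (272,280,284,290,346,352,356)])
d=manip.camera("scene");T=np.linalg.inv(d["pose"])
for dz in(-11,0,8,60):
    q=T[:3,:3]@(s["eef_pos"]+[0,0,dz])+T[:3,3];print(q[:2]/q[2]*d["fx"]+[d["cx"],d["cy"]],q[2])
im=cv2.resize(d["image"][220:360,210:390],None,fx=3.0,fy=3.0,interpolation=cv2.INTER_CUBIC)
im=cv2.convertScaleAbs(im,alpha=2,beta=20)
w=cv2.resize(c["image"][150:360,210:440],(260,237))
cv2.imwrite("pics/s3.png",np.hstack([im,np.vstack([w,np.zeros((420-237,260,3),np.uint8)])]))
E
```

```text
[ 635.39920015 -102.12170421  144.33588804] [ 0.51895607 -0.28923775  0.592275  ] 27.271710625048765
236 [[589.0, -111.0, -1.0], [598.0, -112.0, -1.0], [602.0, -112.0, -2.0], [608.0, -113.0, -1.0], [667.0, -118.0, -1.0], [674.0, -119.0, -0.0], [678.0, -120.0, -3.0]]
240 [[588.0, -115.0, -1.0], [597.0, -116.0, 1.0], [601.0, -116.0, -1.0], [608.0, -117.0, -1.0], [667.0, -123.0, -2.0], [673.0, -123.0, -1.0], [678.0, -123.0, -0.0]]
244 [[588.0, -120.0, -2.0], [597.0, -120.0, -0.0], [601.0, -121.0, -0.0], [607.0, -121.0, -0.0], [667.0, -127.0, -2.0], [673.0, -127.0, 0.0], [677.0, -128.0, -2.0]]
248 [[587.0, -124.0, -1.0], [596.0, -124.0, 0.0], [600.0, -125.0, -1.0], [607.0, -126.0, -1.0], [667.0, -132.0, -2.0], [673.0, -132.0, -2.0], [677.0, -133.0, -2.0]]
252 [[587.0, -128.0, -0.0], [595.0, -129.0, -1.0], [600.0, -130.0, -1.0], [606.0, -130.0, -0.0], [666.0, -136.0, -1.0], [672.0, -136.0, 0.0], [677.0, -137.0, 0.0]]
256 [[586.0, -133.0, -0.0], [595.0, -134.0, -1.0], [599.0, -134.0, -1.0], [606.0, -135.0, -1.0], [666.0, -140.0, -1.0], [672.0, -141.0, -1.0], [677.0, -141.0, -1.0]]
260 [[58
[... 1132 characters left out ...]
.0, -95.0, 191.0]]
288 [[615.0, -91.0, 196.0], [619.0, -91.0, 196.0], [621.0, -93.0, 193.0], [601.0, -171.0, -1.0], [651.0, -94.0, 197.0], [654.0, -94.0, 196.0], [656.0, -94.0, 197.0]]
292 [[616.0, -90.0, 202.0], [620.0, -91.0, 201.0], [621.0, -92.0, 199.0], [601.0, -176.0, -0.0], [651.0, -94.0, 201.0], [653.0, -94.0, 202.0], [655.0, -95.0, 201.0]]
296 [[617.0, -90.0, 207.0], [620.0, -91.0, 206.0], [622.0, -92.0, 204.0], [600.0, -181.0, -0.0], [650.0, -94.0, 205.0], [653.0, -94.0, 205.0], [655.0, -94.0, 206.0]]
[291.3236139  302.16986644] 788.5719931502026
[291.07979242 299.51549206] 779.3958584031432
[290.89883052 297.54544147] 772.7223058598272
[289.64185719 283.86133996] 729.3442143282734
```

View pics/s3.png

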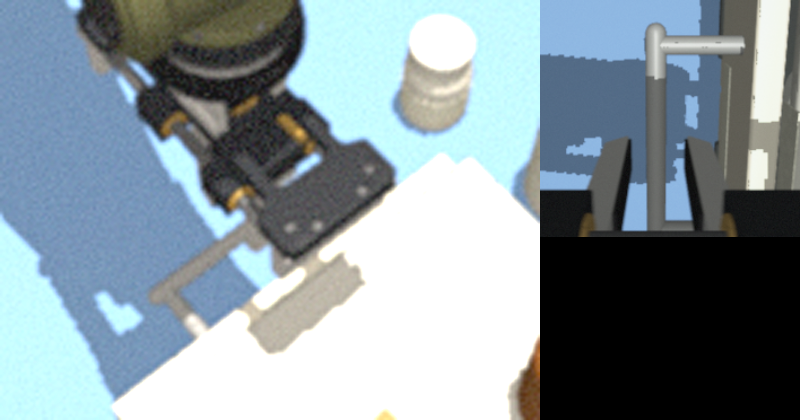

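Scene and wrist depth agree that the fingers end at z≈173 while the TCP reads 144. The real tips are therefore about 40 mm higher than the stated geometry (tip = TCP − 11), so the fingers closed above the bar. I'll go 40 mm lower in steps, watching the force.

>>> {"fn": "arm_command", "kwargs": {"rows": [0, 0, -14, 0, 36, 0, 0, -10, 0, 36, 0, 0, 0, 0, 36]}}

```text
clock: 4.12
eef_pos: [634.8, -102.0, 118.9]
eef_rot: [-3.139, -0.0, 1.476]
wrist_force: [-0.3, -0.4, 0.0]
finger_gap: 35.8
```

>>> {"fn": "arm_command", "kwargs": {"rows": [0, 0, -16, 0, 36, 0, 0, 0, 0, 36]}}

```text
clock: 4.38
eef_pos: [634.7, -102.0, 102.7]
eef_rot: [-3.139, -0.0, 1.476]
wrist_force: [-0.3, -0.1, -0.9]
finger_gap: 36.1
```

>>> {"fn": "arm_command", "kwargs": {"rows": [0, 0, 0, 0, 0, 0, 0, 0, 0, 0, 0, 0, 0, 0, 0, 0, 0, 0, 0, 0]}}

```text
clock: 4.88
eef_pos: [635.5, -102.1, 104.7]
eef_rot: [3.141, 0.0, 1.476]
wrist_force: [-2.3, -0.3, 1.4]
finger_gap: 9.5
```

>>> {"fn": "arm_command", "kwargs": {"rows": [-10, 0.9, 0, 0, 0, -22, 2.1, 0, 0, 0, -22, 2.1, 0, 0, 0, -22, 2.1, 0, 0, 0, -22, 2.1, 0, 0, 0]}}

```text
clock: 5.5
eef_pos: [536.7, -92.8, 104.6]
eef_rot: [3.14, 0.0, 1.476]
wrist_force: [3.6, -0.7, 2.4]
finger_gap: 10.0
```

>>> {"fn": "arm_command", "kwargs": {"rows": [-22, 2.1, 0, 0, 0, -22, 2.1, 0, 0, 0, -16, 1.5, 0, 0, 0, -8, 0.8, 0, 0, 0, 0, 0, 0, 0, 0]}}

```text
clock: 6.12
eef_pos: [468.9, -86.4, 104.6]
eef_rot: [-3.141, 0.0, 1.476]
wrist_force: [-3.2, -1.9, 4.6]
finger_gap: 9.9
```

>>> {"fn": "arm_command", "kwargs": {"rows": [-5, 0.5, 0, 0, 0, -5, 0.5, 0, 0, 0, -3, 0.3, 0, 0, 0, 0, 0, 0, 0, 0]}}

```text
clock: 6.62
eef_pos: [456.4, -85.2, 104.6]
eef_rot: [3.141, 0.0, 1.476]
wrist_force: [0.9, -4.2, 6.4]
finger_gap: 10.1
```

```bash
python3 - <<'E'
from h import *
from cell import manip
s=manip.read_state();print(s["eef_pos"],s["wrist_force"],s["finger_gap"])
c=manip.camera("top");np.savez("top4.npz",**c);P=cloud(c)
d=manip.camera("scene");np.savez("scene4.npz",**d)
cv2.imwrite("pics/t4.png",np.vstack([cv2.resize(c["image"][150:330,280:520],(560,420))[:300],cv2.resize(d["image"][180:420,180:500],(560,300))]))
E
```

```text
[456.41887726 -85.21439972 104.55843516] [ 0.94868736 -4.1711442   6.39197677] 10.105933383037131
```

View pics/t4.png

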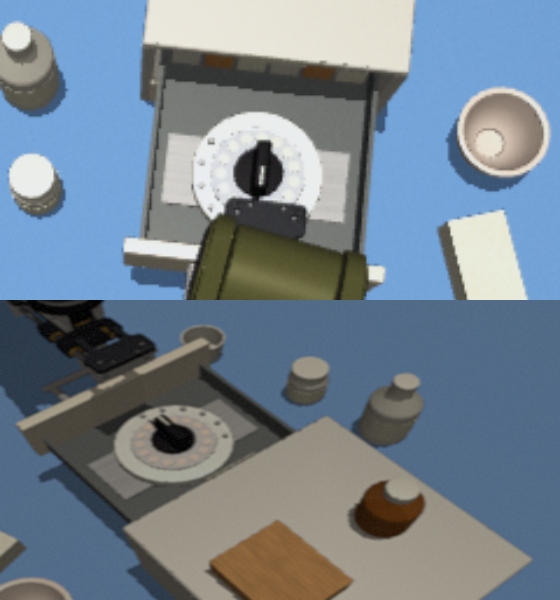

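The drawer looks fully open: travel was 180 mm. The knob is at home, with its bar along the unit's x. Next I localise the carousel and hub, then release and rise.

>>> {"fn": "arm_command", "kwargs": {"rows": [0, 0, 0, 0, 40, 0, 0, 0, 0, 40, 0, 0, 0, 0, 40, 0, 0, 30, 0, 40, 0, 0, 40, 0, 40]}}

```text
clock: 7.35
eef_pos: [455.7, -84.8, 174.5]
eef_rot: [-3.139, -0.001, 1.476]
wrist_force: [0.5, -0.2, 0.3]
finger_gap: 40.2
```

```bash
python3 - <<'E'
from h import *
from cell import manip
s=manip.read_state();print(s["eef_pos"],s["wrist_force"],s["finger_gap"])
yaw=np.radians(-5.4);u=np.array([np.cos(yaw),np.sin(yaw)])
for n in("top","scene","wrist"):
    c=manip.camera(n);P=cloud(c);im=c["image"]
    near=np.linalg.norm(P[...,:2]-[600.5,-99.5],axis=-1)<45
    dark=near&(im.max(-1)<75)
    for nm,lo,hi in(("bar",150,172),("hub",120,140)):
        m=dark&(P[...,2]>lo)&(P[...,2]<hi)
        if nm=="bar": m=near&(P[...,2]>158)&(P[...,2]<172)&(np.linalg.norm(P[...,:2]-[600.5,-99.5],axis=-1)<32)
        if m.sum()<10:print(n,nm,m.sum());continue
        q=P[m];r=cv2.minAreaRect(q[:,:2].astype(np.float32));vx=cv2.fitLine(q[:,:2].astype(np.float32),cv2.DIST_L2,0,.01,.01).ravel()
        print(n,nm,m.sum(),q.mean(0).round(1),[np.round(k,1) for k in r],"ang",np.degrees(np.arctan(vx[1]/vx[0])).round(1),np.percentile(q[:,2],[5,95]).round())
    # handle bar / panel
    h=(P[...,2]>145)&(P[...,2]<158)&(P[...,0]<470)&(P[...,0]>440)&(abs(P[...,1]+86)<64)
    if h.sum()>20:print(n,"handle",h.sum(),P[h].mean(0).round(1),np.percentile(P[h]@np.r_[u,0],[2,98]),np.percentile(P[h][:,1],[1,99]))
    if n=="wrist":cv2.imwrite("pics/w5.png",im)
E
```

```text
[455.73237596 -84.75485237 174.45541712] [ 0.45895445 -0.24827994  0.27649767] 40.23317677895278
top bar 118 [602.5 -99.2 166.3] [array([603.4, -99.7]), array([14.3, 41.2]), np.float64(84.7)] ang -5.8 [162. 170.]
top hub 141 [603.3 -99.3 131.5] [array([ 605.4, -100.3]), array([43.6, 31.5]), np.float64(86.4)] ang 83.5 [128. 136.]
top handle 44 [461.3 -38.3 154.4] [457.54295493 469.0943186 ] [-64.54622882 -23.36518247]
scene bar 204 [ 602.9 -102.3  165.7] [array([ 601.7, -100.9]), array([15.1, 44.7]), np.float64(84.2)] ang -5.2 [160. 168.]
scene hub 260 [ 602.3 -107.9  131.3] [array([595.6, -98.5]), array([44.8, 58. ]), np.float64(48.7)] ang 11.7 [128. 138.]
scene handle 384 [458.9 -92.5 153.6] [458.84337093 476.66246249] [-148.60157293  -26.375328  ]
wrist bar 1472 [597.3 -98.6 165.1] [array([598.9, -99.5]), array([13.4, 46. ]), np.float64(84.5)] ang -4.9 [160. 167.]
wrist hub 1734 [592.3 -93.1 130.2] [array([592.6, -95.4]), array([46.2, 55.5]), np.float64(51.3)] ang 26.0 [125. 137.]
wrist handle 2928 [456.7 -84.7 153.5] [456.15667338 477.60103015] [-147.16979876  -23.8227218 ]
```

>>> {"fn": "arm_command", "kwargs": {"rows": [16, -2, 0, 10, 40, 16, -2, 0, 10, 40, 16, -2, 0, 10, 40, 16, -2, 0, 10, 40, 16, -2, 0, 10, 40]}}

```text
clock: 8.12
eef_pos: [536.3, -94.9, 172.7]
eef_rot: [-3.14, -0.002, 2.354]
wrist_force: [0.0, 0.1, 0.4]
finger_gap: 39.8
```

>>> {"fn": "arm_command", "kwargs": {"rows": [16, -2, 0, 10, 40, 16, -1, 0, 10, 40, 16, -1, 0, 10, 40, 17, -1, 0, 10, 40, 0, 0, 0, 0, 40]}}

```text
clock: 8.75
eef_pos: [601.2, -99.9, 172.4]
eef_rot: [3.141, -0.002, 3.046]
wrist_force: [-0.4, -0.6, -0.7]
finger_gap: 39.9
```

```bash
python3 - <<'E'
from h import *
from cell import manip
s=manip.read_state();print(s["eef_pos"],np.degrees(s["eef_rot"]),s["finger_gap"],s["joints"])
c=manip.camera("wrist");cv2.imwrite("pics/w6.png",c["image"])
P=cloud(c);m=(P[...,2]>160)&(P[...,2]<170)&(np.linalg.norm(P[...,:2]-[600.5,-99.5],axis=-1)<32)
print(m.sum(),cv2.minAreaRect(P[m][:,:2].astype(np.float32)))
E
```

```text
[601.22893854 -99.85772068 172.44984216] [ 1.79977284e+02 -1.42269811e-01  1.74504193e+02] 39.92493905528501 [-2.24712061e-01  4.39460673e-01  1.34511722e+00  7.59613927e-05
  1.35952819e+00 -1.69960399e+00]
1382 ((598.7549438476562, -100.9453125), (13.716217041015625, 45.177738189697266), 85.02178955078125)
```

View pics/w6.png

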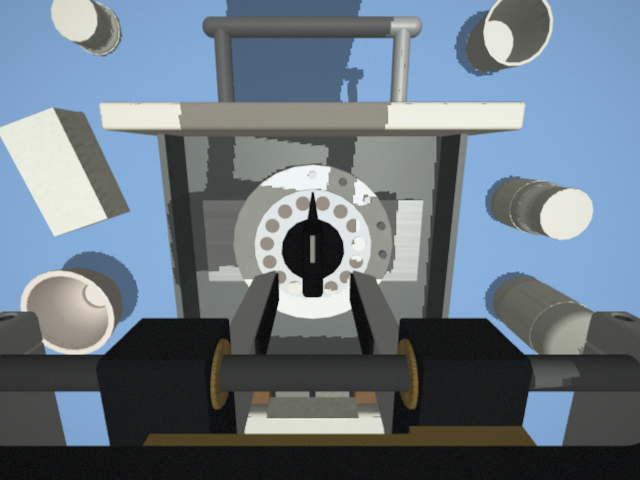

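The wrist view shows the knob bar (col 313, rows 195–297) centred between the fingers (278 and 350), pointer at home, drawer open. I descend and grip.

>>> {"fn": "arm_command", "kwargs": {"rows": [-0.8, -0.4, -25, 0, 40, 0, 0, -20, 0, 40, 0, 0, -12, 0, 40, 0, 0, -5, 0, 40, 0, 0, 0, 0, 40]}}

```text
clock: 9.43
eef_pos: [600.6, -100.4, 112.6]
eef_rot: [3.142, 0.0, 3.046]
wrist_force: [0.0, 0.4, 0.6]
finger_gap: 40.3
```

>>> {"fn": "arm_command", "kwargs": {"rows": [0, 0, 0, 0, 0, 0, 0, 0, 0, 0, 0, 0, 0, 0, 0, 0, 0, 0, 0, 0, 0, 0, 0, 0, 0]}}

```text
clock: 10.05
eef_pos: [600.7, -100.8, 112.7]
eef_rot: [-3.141, 0.0, 3.046]
wrist_force: [-0.9, -4.0, 2.0]
finger_gap: 13.8
```

>>> {"fn": "arm_command", "kwargs": {"rows": [0, 0, 0, -5, 0, 0, 0, 0, -5, 0, 0, 0, 0, -5, 0, 0, 0, 0, -5, 0, 0, 0, 0, -4, 0]}}

```text
clock: 10.68
eef_pos: [600.7, -100.8, 112.6]
eef_rot: [-3.141, 0.001, 2.625]
wrist_force: [-0.7, -4.4, 2.9]
finger_gap: 13.6
```

```bash
cat > k.py <<'E'
from h import *
from cell import manip
s=manip.read_state();print(s["eef_pos"].round(1),np.degrees(s["eef_rot"]).round(1),s["finger_gap"].round(1),s["wrist_force"].round(1),s["moment"].round(3))
for n in("wrist","top","scene"):
    c=manip.camera(n);cv2.imwrite("pics/k_%s_%d.png"%(n,s["clock"]*10),c["image"])
    P=cloud(c);m=(P[...,2]>128)&(P[...,2]<168)&(np.linalg.norm(P[...,:2]-[600.5,-100],axis=-1)<30)&(P[...,2]>148)&(c["image"].max(-1)<70)
    if m.sum()>15:
        r=cv2.minAreaRect(P[m][:,:2].astype(np.float32));v=cv2.fitLine(P[m][:,:2].astype(np.float32),cv2.DIST_L2,0,.01,.01).ravel()
        print(n,m.sum(),np.round(r[0],1),np.round(r[1],1),"line",np.degrees(np.arctan2(v[1],v[0])).round(1))
E
python3 k.py
```

```text
Traceback (most recent call last):
  File "k.py", line 3, in <module>
    s=manip.read_state();print(s["eef_pos"].round(1),np.degrees(s["eef_rot"]).round(1),s["finger_gap"].round(1),s["wrist_force"].round(1),s["moment"].round(3))
                                                                                       ^^^^^^^^^^^^^^^^^^^^^
AttributeError: 'float' object has no attribute 'round'
```

Turned 24.1° with steady grip and small forces. A quick check of the knob follows.

```bash
sed -i 's/s\["finger_gap"\].round(1)/s["finger_gap"]/' k.py; python3 k.py; ls pics|grep k_
```

```text
[ 600.7 -100.8  112.6] [-180.     0.   150.4] 13.646652036147547 [-0.7 -4.4  2.9] [-0.816  0.052  0.028]
wrist 2429 [ 598.8 -100.2] [39.6 38.2] line -29.1
scene 212 [ 604.1 -101.3] [34.  38.3] line -36.2
k_scene_106.png
k_top_106.png
k_wrist_106.png
```

>>> {"fn": "arm_command", "kwargs": {"rows": [0, 0, 0, -5, 0, 0, 0, 0, -5, 0, 0, 0, 0, -5, 0, 0, 0, 0, -5, 0, 0, 0, 0, -4, 0]}}

```text
clock: 11.45
eef_pos: [600.7, -100.9, 112.7]
eef_rot: [-3.142, 0.001, 2.208]
wrist_force: [-1.3, -5.6, 4.2]
finger_gap: 13.4
```

```bash
python3 k.py
```

```text
[ 600.7 -100.9  112.7] [-180.     0.   126.5] 13.44126927006043 [-1.3 -5.6  4.2] [-1.05   0.109  0.003]
wrist 2407 [599.  -99.9] [38.1 39.4] line -52.9
scene 181 [ 606.7 -104.9] [30.2 35.3] line -74.6
```

Second stop: the knob line is at −52.9° against −53.4° expected. Now the third.

>>> {"fn": "arm_command", "kwargs": {"rows": [0, 0, 0, -5, 0, 0, 0, 0, -5, 0, 0, 0, 0, -5, 0, 0, 0, 0, -5, 0, 0, 0, 0, -4, 0]}}

```text
clock: 12.22
eef_pos: [600.7, -100.9, 112.7]
eef_rot: [3.141, 0.001, 1.789]
wrist_force: [-1.2, -5.6, 3.8]
finger_gap: 14.1
```

>>> {"fn": "arm_command", "kwargs": {"rows": [0, 0, 0, 0, 0, 0, 0, 0, 0, 0, 0, 0, 0, 0, 0, 0, 0, 0, 0, 0]}}

```text
clock: 12.72
eef_pos: [600.7, -100.9, 112.6]
eef_rot: [3.141, 0.001, 1.792]
wrist_force: [-1.1, -5.5, 3.6]
finger_gap: 13.7
```

```bash
python3 k.py; python3 - <<'E'
import cv2,glob,numpy as np,os
f=lambda n:sorted(glob.glob(f"pics/k_{n}_*.png"),key=os.path.getmtime)[-1]
a=cv2.imread(f("wrist"));b=cv2.imread(f("scene"))
cv2.imwrite("pics/end.png",np.hstack([cv2.resize(a,(400,300)),cv2.resize(b,(400,300))]))
E
```

```text
[ 600.7 -100.9  112.6] [180.    0.  102.7] 13.747758460854802 [-1.1 -5.5  3.6] [-1.102  0.178 -0.027]
wrist 2411 [ 595.7 -101.6] [27.2 46.2] line -76.8
scene 184 [ 608.7 -109.5] [39.7 23.1] line 46.9
```

View pics/end.png

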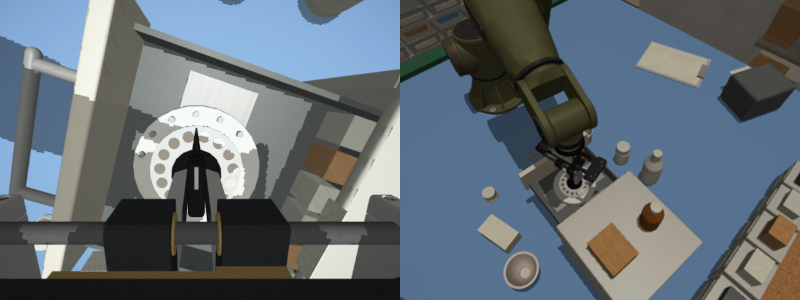

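The pictures show the knob gripped with its pointer turned with the fingers. The measured line is −76.8°, about 71° to 72° from home. The drawer is open and the bystanders are in place.

```bash
python3 -c "
from cell import manip
print(manip.sign_off())"
```

```text
the job is handed in; nothing more can be done
None
```

I pulled the drawer open, turned the knob clockwise three clicks to the third stop, and handed the job in at about 13 s with the fingers still gripping it.

- **Drawer:** I pulled it 180 mm along the unit's axis. I never felt a firm end-stop force. The knob was found within about 2 mm of its expected fully-open place, and the drawer still looked open in the last picture.
- **Knob:** I turned it in three 24° steps with 40 N of grip. The wrist depth image put the bar at about −29.1°, −52.9° and −76.8° after each step, against −29.4°, −53.4° and −77.4° expected. That is about 71.4° from home, near the 72° third stop. The moment about the vertical was almost zero at each stop, and the opening held near 13.7 mm on the 14 mm bar.
- **Bystanders:** I judged these from the last pictures only and did not measure them again. They look unmoved.

**Checks that disagreed:**
- **Fingertip height:** The real fingertips were about 40 mm higher than the stated geometry, at roughly TCP + 29 mm instead of TCP − 11 mm. The first handle grasp therefore closed on air above the bar. I measured the offset in the wrist depth image and used it for both grasps after that.
- **Scene camera:** Its line fits of the knob angle were unreliable because the gripper blocked the view, so I ignored them.

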